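# Slide the tall battery pack home into its charging dock

## Robot

A 6-joint arm with a two-finger parallel gripper is mounted at the origin on a cart in front of the work surface, level with it; the furniture and walls round the work are solid. World frame = base frame: x ahead of the robot, y to its left, z up, the work surface at z = 0. Lengths are in m, angles in rad, forces in N, time in s.
With the tool pointing down it reaches from about 0.25 to 0.775 m from the base axis. Payload 4 kg.
Tool frame: the origin (TCP) lies midway between the tips of the shut fingers; the grasp point (between the pads) lies manip.grip_depth behind it (manip.grip_depth is the distance from the TCP to the grasp point, in m); z points along the fingers, y is the line along which they close (so a half turn about z gives the same grasp; the last joint's range is limited). The gripper opens to 94 mm and grips with 3 to 60 N. Pads are 16 mm wide; open, the fingers measure 119 mm over their backs; the gripper's body (75 mm by 177 mm) begins 78 mm behind the grasp point.
Start: joints at [1.232, 0.087, 1.371, -0, 1.684, -0.103], TCP at [0.129, 0.535, 0.206] pointing down, gripper open.
Joint ranges: [-3.1, 3.1], [-0.76, 2.03], [0.27, 2.55], [-1.08, 4.22], [0.17, 2.65], [-2.57, 2.57]. Speed limits (rad/s): [2.79, 2.79, 3.14, 3.14, 3.14, 3.14].

## Interface

Orientations are given as a 3x3 rotation matrix whose columns are the frame's x, y, z axes.
In Python, from bench import manip, eyes, monitor, sign_off gives the robot as it stands (manip), with the cameras (eyes), the readings (monitor) and the job as plain functions.
- The arm moves only by the tool shift_gripper, called after "Emit:" by a JSON object that holds its "name" and its "arguments", one argument or row to a line. Schema: {"type":"object","properties":{"motion":{"type":"object","properties":{"sx":{"type":"array","items":{"type":"number"},"minItems":1,"maxItems":10},"sy":{"type":"array","items":{"type":"number"},"minItems":1,"maxItems":10},"sz":{"type":"array","items":{"type":"number"},"minItems":1,"maxItems":10},"ax":{"type":"array","items":{"type":"number"},"minItems":1,"maxItems":10},"ay":{"type":"array","items":{"type":"number"},"minItems":1,"maxItems":10},"az":{"type":"array","items":{"type":"number"},"minItems":1,"maxItems":10}},"additionalProperties":false,"required":["sx","sy","sz","ax","ay","az"]},"aperture":{"type":"number"},"squeeze":{"type":"number"},"only":{"type":"string"},"quiet":{"type":"boolean"},"lines":{"type":"string"}},"required":["motion"],"additionalProperties":false}. motion is an object with one list for each field, all of the same length, 1 to 10, a row being the entries at one place: sx, sy, sz (the shift in shares of the most that a row can go, 1 being 50 mm), ax, ay, az (a rotation vector in shares of pi rad (1.0 is pi rad)); each row shifts and turns the commanded pose from where the row before left it, along the tool's axes as they then stand; what a row does not reach is not made up. A row lasts 1/10 s, in which the tool goes at most 0.05 m and 0.15 rad, less where a joint would pass 70% of its speed; a pose out of reach is approached as far as the arm can. aperture is the finger opening in m, set as the call begins (left out keeps the last). The fingers move at their own pace and stop on an object; squeeze is the grip in N (left out, the last holds). Time passes only in rows, so rows that do not move let the fingers close. The tool returns the time, the measured TCP pose, the force, the opening and the grip force at its end. only (a regular expression) keeps the lines of the reply that match it, lines (a string "A,B") keeps lines A to B, and quiet returns only ok. No shift or turn number may pass 1 either way. Input that does not fit is refused with a message, and nothing moves.
- monitor.observe(): the state, without advancing time (a new reading comes with each control period).
- eyes.grab_frame(name): name is "side" or "top" or "wrist"; returns a dict with "image" (420x560x3 uint8, red, green, blue), "K" (3x3 intrinsics, pixels), "world_to_cam" (4x4, takes a point from world to camera coordinates); the wrist camera has in their place "T_tool_cam" (4x4, takes a point from camera to tool coordinates, whose origin is the TCP and whose axes are the flange's). Camera axes: x right, y up, looking along -z (the intrinsics and any distortion apply to the point x, -y, -z); pixel columns grow to the right and rows downward; lengths in m; the calibration is good to about 2 mm. The wrist camera is an equidistant fisheye: a pixel r from the principal point sees the ray r / f radians off the axis. A picture is of the moment at which its call begins: read the wrist's pose just before it. There is no depth.
- sign_off(): hands the job in; it is judged then, once.
The state is a dict: "t": time; "q": joint angles; "qvel": joint speeds; "effort": joint torques, N m; "position": TCP position; "ee_rot": TCP orientation; "wrist_force": force on the tool from outside, world axes, zero at the start; "ft_torque": the same for the moment, N m; "gripper_width": finger opening in m; "grasp_force": force on a finger pad.
Only numpy, scipy, OpenCV 4.12 (cv2) and the standard library are available. Lean on these libraries where they do the work, as an engineer would, in place of code of your own. Each camera call takes 0.05 s, during which the arm holds its last target. There are 200 camera calls.

## Task

Push the tall yellow battery pack across the table into the charging dock until its sled is fully home against the dock's back stop, standing upright. It is heavy and tips if pushed high: push only low on the black sled at its foot, never touch the yellow case or its handle, and never grasp or lift it. Leave everything else on the table where it is.

Things in the scene. Friction and masses are not known exactly. Their poses are not given: they have to be found in the camera images.
- pack: Battery pack, 0.6 to 0.95 kg: tall case on a black sled 120 (x) x 120 (y) x 22 high mm, sliding on the table with friction about 0.45 to 0.75. Origin: centre of the sled's underside; +x enters the dock first, z up. Push face: the sled's upright end face at x = -60 mm, 120 wide, 22 high; ahead of it a bare ribbed toe board, 55 mm long. Starts roughly before the dock, 0.27 to 0.33 m from home.
- case: The yellow case with black top and handle, fixed on the sled (part of the pack): 63 (x) x 107 (y) mm, from 22 mm up to 134 mm above the table, handle bar up to 163 mm. Origin: centre of its underside, 25 mm ahead (+x) of the pack's origin and 22 mm up, axes as the pack's. Not to be touched.
- dock: Fixed charging dock, open to its -x, no floor. Origin: on the table, where the pack's origin lies when home; +x is the pushing direction and the pack's +x when docked. Two rails 28 mm high, inner faces at y = +-64 mm (4 mm play each side), x = -30 to +62 mm, flaring out at 30 degrees back to x = -64 mm (mouth about 165 mm wide). Back stop 50 mm high, face at x = +60 mm.
- push_edge (a point): Middle of the sled's push face, 60 mm behind the pack's origin, 11 mm above the table; axes as the pack's. When home it stands 60 mm before the dock's origin, 30 mm short of the straight rails.
- dock_mouth (a point): Middle of the dock's mouth, 64 mm before the dock's origin on its centre line, 14 mm above the table; axes as the dock's.
- reagent_1: Amber 30 ml dropper bottle, 33 mm wide, 95 mm high, at the back of the table; origin at its foot. Leave it alone.
- reagent_2: Amber 30 ml dropper bottle, 33 mm wide, 95 mm high, at the back of the table; origin at its foot. Leave it alone.
- reagent_3: Amber 30 ml dropper bottle, 33 mm wide, 95 mm high, at the back of the table; origin at its foot. Leave it alone.
- mug_1: Striped white mug, 86 mm wide, 90 mm high; origin at its foot. Leave it alone.
- slide_box: White slide box, 45 x 88 x 29 mm; origin under its centre. Leave it alone.
- petri_dish: Clear petri dish, 90 mm wide, 12 mm high; origin under its centre. Leave it alone.

How it is judged:
By the outcome, as a careful person would: the job done as asked, in the order asked, and still so for the second after the job is handed in, with the robot touching nothing.
It also fails if it takes over 51 s, if anything falls off the work surface, if the arm or the gripper's body presses on something with over 40 N, if the wrist force passes 120 N, or if a joint passes its speed limit or range.

## Working session

There is one attempt and no reset: what is moved stays moved. The work goes in short steps, Python scripts to look and compute and a tool call to move; the robot and the scene stay as the last step left them, time stands still between calls to the robot, and variables do not carry over. Pictures are saved under pics/ and viewed, at most 10 in all, crops included, and the job is handed in when it is done.

```bash
ls; mkdir -p pics
```

Run:
```python
from bench import manip, eyes, monitor, sign_off
import cv2,numpy as np
s=monitor.observe()
print(s['t'],s['position'],s['ee_rot'],s['gripper_width'],manip.grip_depth)
for n in('top','side'):
    f=eyes.grab_frame(n);cv2.imwrite(f'pics/{n}0.png',f['image'][:,:,::-1]);np.savez(f'{n}.npz',**f)
    print(n,f['K'],f['world_to_cam'],f.keys())
```

```text
bench.py
pics
0.0 [0.12831217 0.53426324 0.20430691] [[-9.72331733e-01  2.33603302e-01 -7.06503126e-04]
 [ 2.33604284e-01  9.72329527e-01 -2.08051910e-03]
 [ 2.00937720e-04 -2.18799690e-03 -9.99997586e-01]] 0.09385395872131531 0.0188
top [[458.60862987   0.         284.98454282]
 [  0.         458.60862987 205.70960876]
 [  0.           0.           1.        ]] [[ 2.38841504e-03 -9.99905871e-01 -1.35108832e-02 -3.88391047e-02]
 [ 9.89640229e-01  4.23968525e-04  1.43568926e-01 -6.06442276e-01]
 [-1.43549684e-01 -1.37138157e-02  9.89548088e-01 -1.19772843e+00]
 [ 0.00000000e+00  0.00000000e+00  0.00000000e+00  1.00000000e+00]] dict_keys(['image', 'K', 'world_to_cam'])
side [[420.66507751   0.         277.83499277]
 [  0.         420.66507751 207.62080857]
 [  0.           0.           1.        ]] [[-0.99845113  0.0553363  -0.00576551  0.6128207 ]
 [-0.03793678 -0.60135331  0.79808208 -0.02323598]
 [ 0.04069581  0.79706467  0.60252117 -1.11856973]
 [ 0.          0.          0.          1.        ]] dict_keys(['image', 'K', 'world_to_cam'])
```

View pics/top0.png

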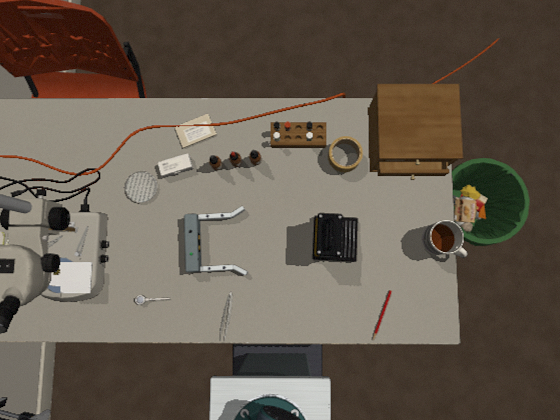

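View pics/side0.png

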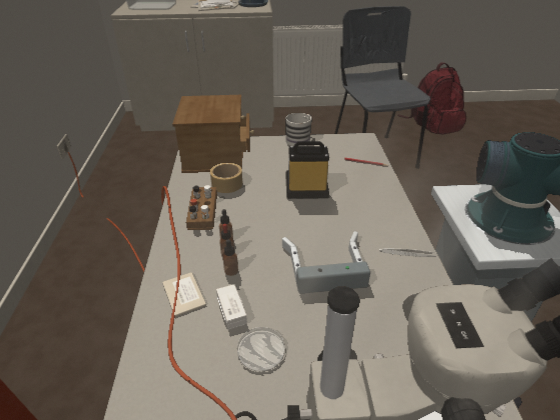

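The top view shows the dock at about px (215,242), open to the right, and the pack at about (335,238), so the push runs along +y. Next I'll enlarge this area.

Run:
```python
import cv2
i=cv2.imread('pics/top0.png')[195:290,172:372];cv2.imwrite('pics/top0c.png',cv2.resize(i,None,fx=4,fy=4,interpolation=cv2.INTER_CUBIC))
i=cv2.imread('pics/side0.png')[130:300,270:400];cv2.imwrite('pics/side0c.png',cv2.resize(i,None,fx=3.5,fy=3.5,interpolation=cv2.INTER_CUBIC))
```

```text
(no output)
```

View pics/top0c.png

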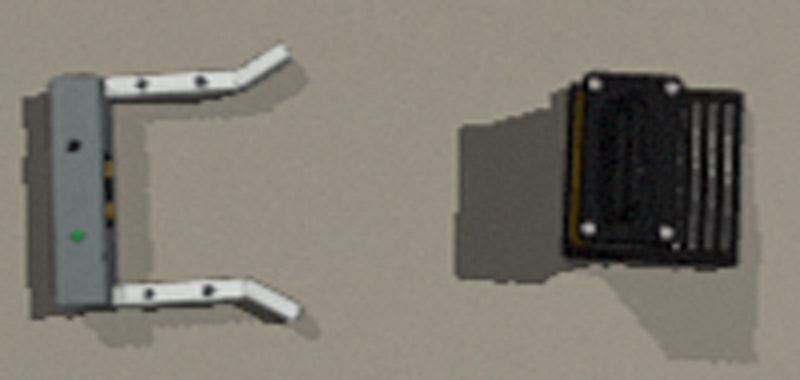

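View pics/side0c.png

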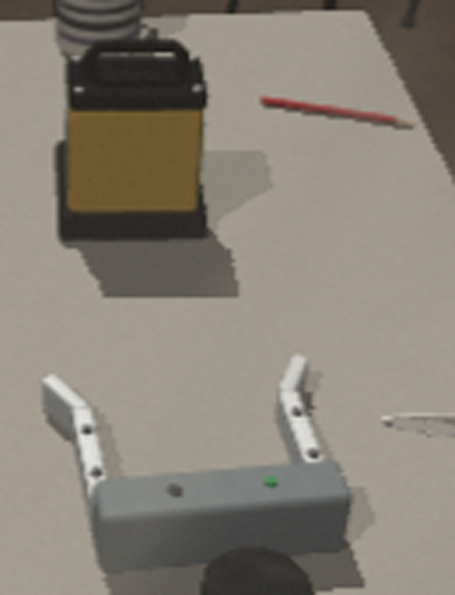

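Create h.py:
```python
import numpy as np
def px2w(f,u,v,z):
    K,T=f['K'],f['world_to_cam'];R,t=T[:3,:3],T[:3,3]
    d=R.T@np.array([(u-K[0,2])/K[0,0],-(v-K[1,2])/K[1,1],-1]);c=-R.T@t
    return c+d*(z-c[2])/d[2]
def crop(name,o,s,u,v,z): 
    return px2w(np.load(name+'.npz'),o[0]+(u+.5)/s-.5,o[1]+(v+.5)/s-.5,z)
```

Run:
```python
from h import *
np.set_printoptions(precision=4,suppress=True)
T=lambda u,v,z:crop('top',(172,195),4,u,v,z)
S=lambda u,v,z:crop('side',(270,130),3.5,u,v,z)
for n,a in dict(sledRF=T(743,92,.022),sledRN=T(737,266,.022),sledFN=T(565,258,.022),
 S_sledFF0=S(62,240,0),S_sledFN0=S(205,236,0),S_FNtop=S(205,212,.022),
 hF1=T(141,84,.028),hF2=T(201,81,.028),hN1=T(149,293,.028),hN2=T(208,290,.028),
 ShF1=S(97,471,.028),ShF2=S(87,429,.028),ShN1=S(313,453,.028),ShN2=S(296,412,.028),
 stopIF=T(102,76,.05),stopIN=T(112,303,.05),stopOF=T(50,80,.05),stopON=T(55,306,.05),
 tipF=T(285,45,.028),tipN=T(300,316,.028),caseRF=T(680,80,.134),caseRN=T(675,245,.134),
 screwFF=T(595,84,.134),screwRF=T(672,88,.134),screwFN=T(588,229,.134),screwRN=T(667,232,.134)).items(): print(n,a)
```

```text
sledRF [ 0.5767 -0.236   0.022 ]
sledRN [ 0.4585 -0.2295  0.022 ]
sledFN [ 0.4636 -0.1135  0.022 ]
S_sledFF0 [ 0.5802 -0.1195  0.    ]
S_sledFN0 [ 0.4641 -0.1177  0.    ]
S_FNtop [ 0.4652 -0.1201  0.022 ]
hF1 [0.5812 0.1761 0.028 ]
hF2 [0.5833 0.135  0.028 ]
hN1 [0.4394 0.1669 0.028 ]
hN2 [0.4415 0.1271 0.028 ]
ShF1 [0.5794 0.1724 0.028 ]
ShF2 [0.5824 0.1331 0.028 ]
ShN1 [0.4385 0.1646 0.028 ]
ShN2 [0.4416 0.1252 0.028 ]
stopIF [0.5839 0.1985 0.05  ]
stopIN [0.4326 0.1873 0.05  ]
stopOF [0.5812 0.2335 0.05  ]
stopON [0.4306 0.225  0.05  ]
tipF [0.6082 0.0778 0.028 ]
tipN [0.4244 0.0648 0.028 ]
caseRF [ 0.5709 -0.1807  0.134 ]
caseRN [ 0.4685 -0.176   0.134 ]
screwFF [ 0.5684 -0.1277  0.134 ]
screwRF [ 0.5659 -0.1756  0.134 ]
screwFN [ 0.4782 -0.1226  0.134 ]
screwRN [ 0.4765 -0.1712  0.134 ]
```

Units first: shifts go in shares of 50 mm and turns go in shares of pi rad. So -0.04 m is -0.8, -0.028 m is -0.56.

```bash
python3 -c "
from bench import manip, eyes, monitor, sign_off
f=eyes.grab_frame('wrist');print(f['T_tool_cam'].round(3),f['K'])"
```

```text
[[ 0.001  0.968  0.252  0.073]
 [ 1.    -0.002  0.002 -0.   ]
 [ 0.002  0.252 -0.968 -0.179]
 [ 0.     0.     0.     1.   ]] [[325.1922621    0.         285.63541807]
 [  0.         325.1922621  212.02514475]
 [  0.           0.           1.        ]]
```

Emit:
{"name": "shift_gripper", "arguments": {
  "motion": {"sx": [-0.56,-0.56,-0.56,-0.56,-0.56,-0.56,-0.56,-0.56,-0.56,-0.56],"sy": [-0.8,-0.8,-0.8,-0.8,-0.8,-0.8,-0.8,-0.8,-0.8,-0.8],"sz": [0,0,0,0,0,0,0,0,0,0],"ax": [0,0,0,0,0,0,0,0,0,0],"ay": [0,0,0,0,0,0,0,0,0,0],"az": [0,0,0,0,0,0,0,0,0,0]},
  "aperture": 0.07
}}

```text
t: 1.15
position: [0.3073, 0.0786, 0.2055]
ee_rot: [[-0.972, 0.233, 0.001], [0.233, 0.972, 0.0], [-0.001, 0.001, -1.0]]
wrist_force: [1.3, 1.3, 0.0]
gripper_width: 0.0703
grasp_force: 0.0
```

Emit:
{"name": "shift_gripper", "arguments": {
  "motion": {"sx": [0,0,0,0,0,0,0,0,0,0],"sy": [0,0,0,0,0,0,0,0,0,0],"sz": [0,0,0,0,0,0,0,0,0,0],"ax": [0,0,0,0,0,0,0,0,0,0],"ay": [0,0,0,0,0,0,0,0,0,0],"az": [0.0442,0.0442,0.0442,0.0442,0.0442,0.0442,0.0442,0.0442,0.0442,0.0442]}
}}

```text
t: 2.15
position: [0.3071, 0.0804, 0.2052]
ee_rot: [[0.061, 0.998, -0.0], [0.998, -0.061, 0.0], [-0.0, -0.0, -1.0]]
wrist_force: [0.7, 0.7, 0.1]
gripper_width: 0.07
grasp_force: 0.0
```

```bash
python3 -c "
from bench import manip, eyes, monitor, sign_off
s=monitor.observe();print(s['position'],s['ee_rot'].round(3),s['q'])"
```

```text
[0.30706369 0.08043842 0.20518713] [[ 0.061  0.998 -0.   ]
 [ 0.998 -0.061  0.   ]
 [-0.    -0.    -1.   ]] [ 7.68706549e-02 -4.55075697e-01  1.82721440e+00  5.79990252e-05
  1.76991126e+00  1.37580057e-01]
```

The camera sits 73 mm ahead on tool +x, which is toward the pack. I'll go behind the pack and lean the tool back by 0.35 rad so the camera clears the handle.

In the tool's units: -0.0455 m is -0.91.

Emit:
{"name": "shift_gripper", "arguments": {
  "motion": {"sx": [-0.91,-0.91,-0.91,-0.91,-0.91,-0.91,-0.91,-0.91,0],"sy": [0,0,0,0,0,0,0,0,0],"sz": [0,0,0,0,0,0,0,0,0],"ax": [0,0,0,0,0,0,0,0,0],"ay": [0,0,0,0,0,0,0,0,0],"az": [0,0,0,0,0,0,0,0,0]}
}}

```text
t: 3.05
position: [0.286, -0.2868, 0.2042]
ee_rot: [[0.061, 0.998, -0.002], [0.998, -0.061, 0.001], [0.001, -0.002, -1.0]]
wrist_force: [0.5, 0.6, -0.2]
gripper_width: 0.07
grasp_force: 0.0
```

Emit:
{"name": "shift_gripper", "arguments": {
  "motion": {"sx": [0.06,0.06,0.06,0.06,0.06,0,0,0,0],"sy": [0.92,0.92,0.92,0.92,0.92,0,0,0,0],"sz": [0,0,0,0,0,0,0,0,0],"ax": [0,0,0,0,0,0,0,0,0],"ay": [0,0,0,0,0,0.0372,0.0372,0.0372,0],"az": [0,0,0,0,0,0,0,0,0]}
}}

```text
t: 3.95
position: [0.5169, -0.2821, 0.2024]
ee_rot: [[0.056, 0.998, 0.016], [0.936, -0.058, 0.347], [0.347, -0.005, -0.938]]
wrist_force: [0.4, 0.3, -0.2]
gripper_width: 0.0701
grasp_force: 0.0
```

```bash
python3 -c "
from bench import manip, eyes, monitor, sign_off
s=monitor.observe();print(s['position'],s['ee_rot'].round(4),s['q'])"
```

```text
[ 0.51688388 -0.28205367  0.20243862] [[ 0.0561  0.9983  0.0158]
 [ 0.9362 -0.0581  0.3466]
 [ 0.3469 -0.0047 -0.9379]] [-0.75513889  0.32024645  1.14499262  0.28187435  1.90037567 -0.63455876]
```

In the tool's units: 0.0362 m is 0.724, -0.0134 m is -0.268.

Emit:
{"name": "shift_gripper", "arguments": {
  "motion": {"sx": [-0.268,-0.268,-0.268,-0.268,-0.268,0,0],"sy": [0,0,0,0,0,0,0],"sz": [0.724,0.724,0.724,0.724,0.724,0,0],"ax": [0,0,0,0,0,0,0],"ay": [0,0,0,0,0,0,0],"az": [0,0,0,0,0,0,0]}
}}

```text
t: 4.65
position: [0.5178, -0.28, 0.0132]
ee_rot: [[0.05, 0.999, 0.018], [0.938, -0.053, 0.343], [0.344, -0.001, -0.939]]
wrist_force: [0.9, -0.4, 0.1]
gripper_width: 0.0699
grasp_force: 0.0
```

Run:
```python
from bench import manip, eyes, monitor, sign_off
import cv2,numpy as np
s=monitor.observe();print(s['position'],s['ee_rot'].round(4))
f=eyes.grab_frame('top');a=f['image'][180:300,160:420,::-1]
cv2.imwrite('pics/t1.png',cv2.resize(a,None,fx=3,fy=3,interpolation=cv2.INTER_CUBIC))
```

```text
[ 0.51783591 -0.27998291  0.013154  ] [[ 5.030e-02  9.986e-01  1.780e-02]
 [ 9.377e-01 -5.340e-02  3.434e-01]
 [ 3.439e-01 -6.000e-04 -9.390e-01]]
```

View pics/t1.png

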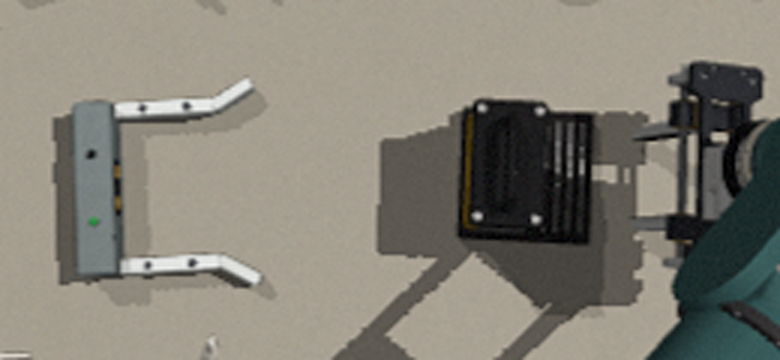

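Both fingers are down 45 mm behind the push face and centred on it: fingers at crop rows 130 and 222, sled rows 113–242. Next I'll move up to contact and start the curved push.

In the tool's units: 0.0094 m is 0.188, 0.0034 m is 0.068.

Emit:
{"name": "shift_gripper", "arguments": {
  "motion": {"sx": [0.174,0.188,0.188,0.188,0.094],"sy": [0,0,0,0,0],"sz": [0.106,0.068,0.068,0.068,0.034],"ax": [0,0,0,0,0],"ay": [0,0,0,0,0],"az": [0,0,0,0,0]}
}}

```text
t: 5.2
position: [0.5208, -0.2379, 0.0116]
ee_rot: [[0.051, 0.998, 0.021], [0.94, -0.055, 0.337], [0.338, 0.002, -0.941]]
wrist_force: [-0.2, -7.8, 1.9]
gripper_width: 0.0701
grasp_force: 3.3
```

Emit:
{"name": "shift_gripper", "arguments": {
  "motion": {"sx": [0.188,0.188,0.188,0.188,0.188,0.188,0.188,0],"sy": [0.012,0.012,0.012,0.012,0.012,0.012,0.012,0],"sz": [0.068,0.068,0.068,0.068,0.068,0.068,0.068,0],"ax": [0.0008,0.0008,0.0008,0.0008,0.0008,0.0008,0.0008,0],"ay": [0,0,0,0,0,0,0,0],"az": [-0.0022,-0.0022,-0.0022,-0.0022,-0.0022,-0.0022,-0.0022,0]}
}}

```text
t: 6.0
position: [0.5274, -0.1665, 0.0116]
ee_rot: [[0.001, 1.0, 0.002], [0.94, -0.002, 0.342], [0.342, 0.002, -0.94]]
wrist_force: [0.5, -2.1, 0.6]
gripper_width: 0.0698
grasp_force: 1.0
```

Run:
```python
from bench import manip, eyes, monitor, sign_off
import cv2,numpy as np
s=monitor.observe();print(s['position'],s['ee_rot'].round(4))
f=eyes.grab_frame('top');a=f['image'][190:290,170:370,::-1]
cv2.imwrite('pics/t2.png',cv2.resize(a,None,fx=4,fy=4,interpolation=cv2.INTER_CUBIC))
```

```text
[ 0.52738752 -0.1665428   0.01158804] [[ 0.0014  1.      0.0024]
 [ 0.9398 -0.0021  0.3418]
 [ 0.3418  0.0018 -0.9398]]
```

View pics/t2.png

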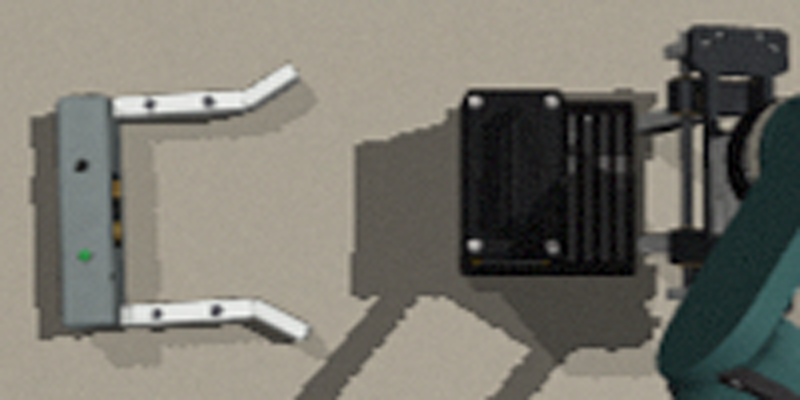

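Run:
```python
from h import *
np.set_printoptions(precision=4,suppress=True)
T=lambda u,v,z:crop('top',(170,190),4,u,v,z)
a,b=T(633,101,.022),T(635,273,.022);print(a,b,(a+b)/2)
s=[T(*p,.134) for p in((475,101),(552,102),(475,246),(553,247))];print(*s,np.mean(s,0))
```

```text
[ 0.5843 -0.1554  0.022 ] [ 0.467  -0.1554  0.022 ] [ 0.5257 -0.1554  0.022 ]
[ 0.5702 -0.0478  0.134 ] [ 0.5696 -0.0959  0.134 ] [ 0.48   -0.0479  0.134 ] [ 0.4794 -0.096   0.134 ] [ 0.5248 -0.0719  0.134 ]
```

In the tool's units: 0.0094 m is 0.188, 0.0003 m is 0.006, -0.0071 rad / 3.1416 = -0.0023.

Emit:
{"name": "shift_gripper", "arguments": {
  "motion": {"sx": [0.188,0.188,0.188,0.188,0.188,0.188,0.188,0.188,0],"sy": [0.006,0.006,0.006,0.006,0.006,0.006,0.006,0.006,0],"sz": [0.068,0.068,0.068,0.068,0.068,0.068,0.068,0.068,0],"ax": [0.0008,0.0008,0.0008,0.0008,0.0008,0.0008,0.0008,0.0008,0],"ay": [0,0,0,0,0,0,0,0,0],"az": [-0.0023,-0.0023,-0.0023,-0.0023,-0.0023,-0.0023,-0.0023,-0.0023,0]}
}}

```text
t: 6.95
position: [0.5275, -0.0865, 0.0115]
ee_rot: [[-0.055, 0.998, -0.019], [0.938, 0.058, 0.343], [0.343, 0.001, -0.939]]
wrist_force: [1.5, -1.9, -0.5]
gripper_width: 0.07
grasp_force: 1.0
```

Run:
```python
from bench import manip, eyes, monitor, sign_off
import cv2,numpy as np
s=monitor.observe();print(s['position'],s['ee_rot'].round(4))
f=eyes.grab_frame('top');a=f['image'][190:290,170:370,::-1]
cv2.imwrite('pics/t3.png',cv2.resize(a,None,fx=4,fy=4,interpolation=cv2.INTER_CUBIC))
```

```text
[ 0.52750043 -0.08646419  0.01148852] [[-5.480e-02  9.983e-01 -1.920e-02]
 [ 9.377e-01  5.800e-02  3.426e-01]
 [ 3.432e-01  8.000e-04 -9.393e-01]]
```

View pics/t3.png

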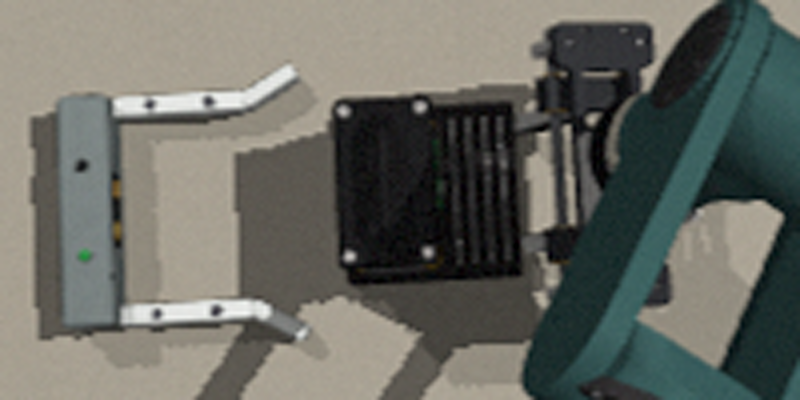

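Run:
```python
from h import *
np.set_printoptions(precision=4,suppress=True)
T=lambda u,v,z:crop('top',(170,190),4,u,v,z)
a,b=T(514,102,.022),T(521,275,.022);print(a,b,(a+b)/2)
s=[T(*p,.134) for p in((344,111),(420,106),(350,257),(428,252))];print(*s,np.mean(s,0))
h=[T(*p,.028) for p in((150,104),(209,101),(157,313),(216,310))];print(*h)
d=h[1]+h[3]-h[0]-h[2];w=h[0]+h[1]-h[2]-h[3];yaw=np.degrees(np.arctan2(w[1],w[0]));print('dock',yaw,np.degrees(np.arctan2(-d[1],-d[0])))
w2=s[0]+s[1]-s[2]-s[3];d2=s[0]+s[2]-s[1]-s[3];print('pack',np.degrees(np.arctan2(w2[1],w2[0])),np.degrees(np.arctan2(d2[1],d2[0])))
```

```text
[ 0.5835 -0.0738  0.022 ] [ 0.4655 -0.0783  0.022 ] [ 0.5245 -0.0761  0.022 ]
[0.5639 0.0341 0.134 ] [ 0.567  -0.0134  0.134 ] [0.4731 0.0293 0.134 ] [ 0.4762 -0.0189  0.134 ] [0.52   0.0078 0.134 ]
[0.5812 0.1754 0.028 ] [0.5833 0.135  0.028 ] [0.4394 0.1669 0.028 ] [0.4415 0.1271 0.028 ]
dock 3.309494402381693 92.99062489978759
pack 3.2199283927658984 93.79411520460502
```

The pack is on the dock's centre line to within 1 mm and 0.5°. I'll push straight in.

In the tool's units: 0.0094 m is 0.188, 0.0034 m is 0.068.

Emit:
{"name": "shift_gripper", "arguments": {
  "motion": {"sx": [0.188,0.188,0.188,0.188,0.188,0.188,0.188],"sy": [0,0,0,0,0,0,0],"sz": [0.068,0.068,0.068,0.068,0.068,0.068,0.068],"ax": [0,0,0,0,0,0,0],"ay": [0,0,0,0,0,0,0],"az": [0,0,0,0,0,0,0]}
}}

```text
t: 7.7
position: [0.5234, -0.0184, 0.0115]
ee_rot: [[-0.053, 0.998, -0.019], [0.939, 0.057, 0.34], [0.341, 0.0, -0.94]]
wrist_force: [1.1, -5.6, 0.8]
gripper_width: 0.0699
grasp_force: 3.0
```

Emit:
{"name": "shift_gripper", "arguments": {
  "motion": {"sx": [0.188,0.188,0.188,0.188,0.188,0],"sy": [0,0,0,0,0,0],"sz": [0.068,0.068,0.068,0.068,0.068,0],"ax": [0,0,0,0,0,0],"ay": [0,0,0,0,0,0],"az": [0,0,0,0,0,0]}
}}

```text
t: 8.3
position: [0.5199, 0.0334, 0.0115]
ee_rot: [[-0.054, 0.998, -0.021], [0.937, 0.058, 0.343], [0.344, -0.001, -0.939]]
wrist_force: [-0.5, -0.9, 0.3]
gripper_width: 0.0698
grasp_force: 0.8
```

Emit:
{"name": "shift_gripper", "arguments": {
  "motion": {"sx": [0.094,0.094,0.056,0.056],"sy": [0,0,0,0],"sz": [0.034,0.034,0.02,0.02],"ax": [0,0,0,0],"ay": [0,0,0,0],"az": [0,0,0,0]}
}}

```text
t: 8.7
position: [0.5193, 0.0477, 0.0115]
ee_rot: [[-0.054, 0.998, -0.02], [0.938, 0.057, 0.341], [0.342, -0.001, -0.94]]
wrist_force: [0.0, -5.8, 0.0]
gripper_width: 0.0704
grasp_force: 2.8
```

Smooth so far, with no jam. About 14 mm should remain.

In the tool's units: 0.0028 m is 0.056, 0.001 m is 0.02.

Emit:
{"name": "shift_gripper", "arguments": {
  "motion": {"sx": [0.056,0.056,0.056],"sy": [0,0,0],"sz": [0.02,0.02,0.02],"ax": [0,0,0],"ay": [0,0,0],"az": [0,0,0]}
}}

```text
t: 9.0
position: [0.5187, 0.0566, 0.0115]
ee_rot: [[-0.053, 0.998, -0.02], [0.938, 0.057, 0.341], [0.342, -0.001, -0.94]]
wrist_force: [1.0, -5.4, -0.9]
gripper_width: 0.0697
grasp_force: 2.7
```

Emit:
{"name": "shift_gripper", "arguments": {
  "motion": {"sx": [0.038,0.038],"sy": [0,0],"sz": [0.014,0.014],"ax": [0,0],"ay": [0,0],"az": [0,0]}
}}

```text
t: 9.2
position: [0.5185, 0.0606, 0.0115]
ee_rot: [[-0.053, 0.998, -0.02], [0.938, 0.057, 0.341], [0.342, -0.001, -0.94]]
wrist_force: [1.0, -5.5, 0.3]
gripper_width: 0.0703
grasp_force: 2.8
```

Emit:
{"name": "shift_gripper", "arguments": {
  "motion": {"sx": [0.038,0.038],"sy": [0,0],"sz": [0.014,0.014],"ax": [0,0],"ay": [0,0],"az": [0,0]}
}}

```text
t: 9.4
position: [0.5182, 0.0646, 0.0114]
ee_rot: [[-0.053, 0.998, -0.02], [0.938, 0.057, 0.341], [0.342, -0.001, -0.94]]
wrist_force: [0.5, -5.5, -0.9]
gripper_width: 0.07
grasp_force: 2.8
```

In the tool's units: 0.0014 m is 0.028, 0.0005 m is 0.01.

Emit:
{"name": "shift_gripper", "arguments": {
  "motion": {"sx": [0.028],"sy": [0],"sz": [0.01],"ax": [0],"ay": [0],"az": [0]}
}}

```text
t: 9.5
position: [0.5181, 0.0661, 0.0115]
ee_rot: [[-0.053, 0.998, -0.02], [0.938, 0.057, 0.341], [0.342, -0.001, -0.94]]
wrist_force: [0.5, -4.4, -0.6]
gripper_width: 0.0696
grasp_force: 2.8
```

Emit:
{"name": "shift_gripper", "arguments": {
  "motion": {"sx": [0.028],"sy": [0],"sz": [0.01],"ax": [0],"ay": [0],"az": [0]}
}}

```text
t: 9.6
position: [0.5183, 0.0668, 0.0114]
ee_rot: [[-0.054, 0.998, -0.02], [0.939, 0.057, 0.34], [0.34, -0.001, -0.94]]
wrist_force: [-0.1, -9.6, 0.5]
gripper_width: 0.07
grasp_force: 4.7
```

Emit:
{"name": "shift_gripper", "arguments": {
  "motion": {"sx": [0.028],"sy": [0],"sz": [0.01],"ax": [0],"ay": [0],"az": [0]}
}}

```text
t: 9.7
position: [0.5186, 0.0671, 0.0115]
ee_rot: [[-0.054, 0.998, -0.019], [0.94, 0.057, 0.337], [0.338, 0.0, -0.941]]
wrist_force: [0.6, -13.2, 1.3]
gripper_width: 0.0702
grasp_force: 6.3
```

The force is climbing with the position stalled, so the sled is on the stop. I'll press once more, hold, back off, then look.

In the tool's units: 0.0014 m is 0.028, 0.0005 m is 0.01.

Emit:
{"name": "shift_gripper", "arguments": {
  "motion": {"sx": [0.028,0.028,0],"sy": [0,0,0],"sz": [0.01,0.01,0],"ax": [0,0,0],"ay": [0,0,0],"az": [0,0,0]}
}}

```text
t: 10.0
position: [0.5187, 0.0673, 0.0115]
ee_rot: [[-0.054, 0.998, -0.018], [0.941, 0.057, 0.332], [0.333, 0.001, -0.943]]
wrist_force: [-1.2, -17.3, 3.1]
gripper_width: 0.0699
grasp_force: 8.5
```

Emit:
{"name": "shift_gripper", "arguments": {
  "motion": {"sx": [-0.094,-0.188,-0.376,-0.376,-0.376,-0.376,0],"sy": [0,0,0,0,0,0,0],"sz": [-0.034,-0.068,-0.136,-0.136,-0.136,-0.136,0],"ax": [0,0,0,0,0,0,0],"ay": [0,0,0,0,0,0,0],"az": [0,0,0,0,0,0,0]}
}}

```text
t: 10.7
position: [0.5234, -0.0226, 0.0113]
ee_rot: [[-0.051, 0.998, -0.02], [0.937, 0.055, 0.345], [0.345, -0.001, -0.939]]
wrist_force: [0.2, 0.0, -0.3]
gripper_width: 0.0699
grasp_force: 0.0
```

Run:
```python
from bench import manip, eyes, monitor, sign_off
import cv2,numpy as np
f=eyes.grab_frame('top');a=f['image'][195:285,170:300,::-1];g=eyes.grab_frame('side');b=g['image'][180:310,270:400,::-1]
a=cv2.resize(a,(520,360),interpolation=2);b=cv2.resize(b,(520,520),interpolation=2)
np.savez('side2.npz',**g)
cv2.imwrite('pics/t4.png',cv2.resize(np.hstack([cv2.copyMakeBorder(a,0,160,0,0,0),b]),(800,400)))
cv2.imwrite('pics/t4a.png',cv2.resize(a,(780,540)))
```

```text
(no output)
```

View pics/t4.png

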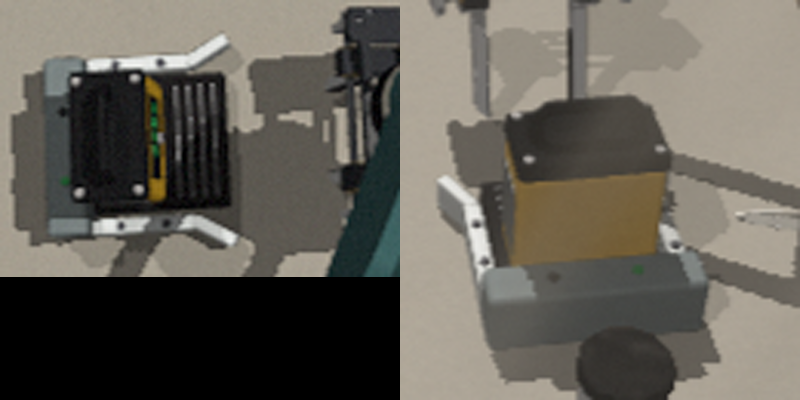

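View pics/t4a.png

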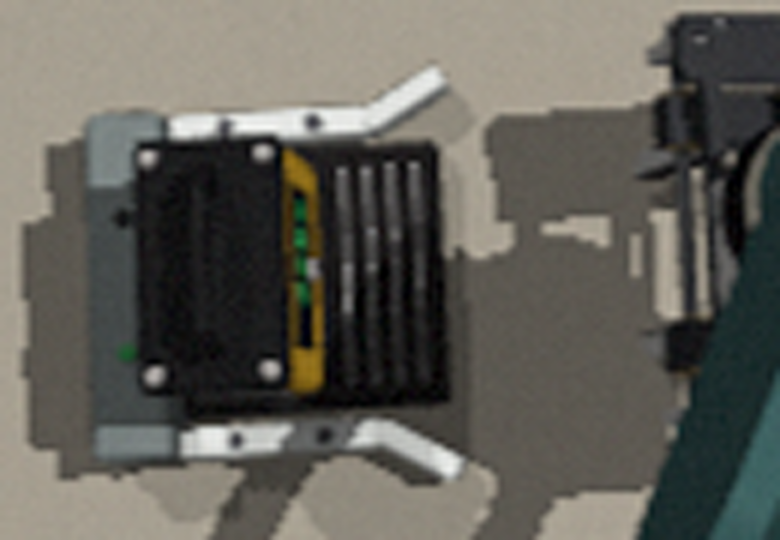

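The pack stands upright between the rails. Its rear corners are at crop px (437,143) and (448,400), just inside the flare tips. I'll check that against the home position.

Run:
```python
from h import *
T=lambda u,v,z:crop('top',(170,195),6,u,v,z)
a,b=T(437,143,.022),T(448,400,.022);t=[T(443,72,.028),T(460,474,.028)]
d=np.array([-.061,.998,0]);m=(a+b)/2
print(a,b,m,'face vs flare tips along dock x (want ~+4mm):',(m-(t[0]+t[1])/2)@d,'vs hole line:',(m-np.array([.5114,.1511,.022]))@d)
```

```text
[0.57430223 0.07914766 0.022     ] [0.45750304 0.07233561 0.022     ] [0.51590263 0.07574164 0.022     ] face vs flare tips along dock x (want ~+4mm): 0.004641547262358932 vs hole line: -0.07548230817101999
```

```bash
python3 -c "
from bench import manip, eyes, monitor, sign_off
print(sign_off())"
```

```text
the job is handed in; nothing more can be done
None
```

The battery pack is upright in the dock with its sled against the back stop, pushed only low on the sled. The arm was clear when I handed it in at about 11 s, and the sign-off returned no verdict.

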